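# Slide the tasting candles home into the candle rest

### The job

Push the two red candle glasses along the table with the fingertips, one into each bay of the pale wooden candle rest (either glass in either bay), until each stands upright against the rest's back bar. Slide them steadily from the outside: do not lift, tip or flick them, take them between the fingers or reach into them. Leave the champagne cork, the matchbox and the silver tasting cup where they are.

Things in the scene. Friction and masses are not known exactly. Their poses are not given: they have to be found in the camera images.
- votive_1: red candle glass, an upright round tumbler, 68 mm across and 70 mm tall (62 mm across at the foot), hollow from 8 mm up, about 0.16 kg; origin at the centre of its underside, z up. It slides on the table and stays upright when pushed at 15 to 40 mm height. The two glasses are alike.
- votive_2: red candle glass, an upright round tumbler, 68 mm across and 70 mm tall (62 mm across at the foot), hollow from 8 mm up, about 0.16 kg; origin at the centre of its underside, z up. It slides on the table and stays upright when pushed at 15 to 40 mm height. The two glasses are alike.
- candle_rest: pale wooden candle rest fixed to the table, 26 mm high, 254 mm wide: a straight back bar 22 mm thick and four slats that form two flared, floorless bays open to the robot. Origin on the table, middle of the bar's front face; x points out of its back (glasses are pushed along +x), y left, z up. Slats reach 50 mm before the bar; a bay is 81 mm wide where the glass's centre stands, 95 mm at its mouth.
- bay_left (a point): point on the table in the left bay (70 mm along the rest's +y, 34 mm in front of the back bar) where the centre of a glass stands when it touches the bar; axes as the rest's. A glass may end up 1 mm farther in and 3 mm to either side.
- bay_right (a point): the same point of the right bay (70 mm along the rest's -y); axes as the rest's
- champagne_cork: champagne cork standing upright, 32 mm across, 49 mm tall, light; origin at the centre of its underside. Leave it.
- matchbox: red matchbox lying flat, 56 x 36 x 16 mm, long side along its x; origin at the centre of its underside. Leave it.
- tastevin: shallow silver tasting cup with a thumb ring at its -y side, 82 x 103 x 28 mm; origin at the centre of its underside. Leave it.
Mind the look-alikes: they are no part of the job. What is shaped like the votive_2 but blue is not meant. What is shaped like the votive_1 but black is not meant.

How it is judged:
By the outcome, as a careful person would: the job done as asked, in the order asked, and still so for the second after the job is handed in, with the robot touching nothing.
It also fails if it takes over 72 s, if anything falls off the work surface, if the arm or the gripper's body presses on something with over 40 N, if the wrist force passes 120 N, or if a joint passes its speed limit or range.

### The arm

A 6-joint arm with a two-finger parallel gripper is mounted at the origin on a cart in front of the work surface, level with it; the furniture and walls round the work are solid. World frame = base frame: x ahead of the robot, y to its left, z up, the work surface at z = 0. Lengths are in m, angles in rad, forces in N, time in s.
With the tool pointing down it reaches from about 0.25 to 0.775 m from the base axis. Payload 4 kg.
Tool frame: the origin (TCP) lies at the very end of the fingers, on their centre line; the grasp point (between the pads) lies 19 mm behind it; z points along the fingers, y is the line along which they close (so a half turn about z gives the same grasp; the last joint's range is limited). The gripper opens to 94 mm and grips with 3 to 60 N. Pads are 16 mm wide; open, the fingers measure 119 mm over their backs; the gripper's body (75 mm by 177 mm) begins 78 mm behind the grasp point.
Start: joints at [1.085, 0.087, 1.371, -0, 1.684, -0.103], TCP at [0.205, 0.51, 0.206] pointing down, gripper open.
Joint ranges: [-3.1, 3.1], [-0.76, 2.03], [0.27, 2.55], [-1.08, 4.22], [0.17, 2.65], [-2.57, 2.57]. Speed limits (rad/s): [2.79, 2.79, 3.14, 3.14, 3.14, 3.14].

### API

Orientations are given as [roll, pitch, yaw] about the fixed x, y, z axes, in that order (R = Rz(yaw) Ry(pitch) Rx(roll)).
In Python, from bench import robot gives the robot as it stands. The module is installed in compiled form; this text tells all that it offers.
- The arm moves only by the tool move_arm, never from a script. Its argument "deltas" is one flat list of numbers, 7 for each row, row after row: the turn, a rotation vector about the tool's x, y, z in rad, then the shift along the tool's x, y, z in cm, then the closure, from -1 (fully open) to 1 (shut). A call has 1 to 8 rows; each row is the pose to reach, as a shift and turn from the pose commanded when the call began, along the tool's axes at that moment; what a row does not reach only later rows make up. A row lasts 1/10 s, in which the tool goes at most 50 mm and 8.59 degrees, less where a joint would pass 70% of its speed; a pose out of reach is approached as far as the arm can. A call with a gripper value outside its range is refused whole. The fingers move at their own pace and stop on an object; the grip force is fixed at half the most. Time passes only in rows, so rows that repeat a pose let the fingers close. It gives the time, the measured TCP pose, the force, the opening and the grip force at its end, in the units of the state.
- robot.get_obs(): the state, without advancing time (a new reading comes with each control period).
- robot.snapshot(name): name is "scene" or "top" or "wrist"; returns a dict with "image" (384x512x3 uint8, red, green, blue), "depth" (384x512 float32, m along the optical axis (not along the pixel's ray), 0 where there is no reading), "fov_y" (degrees; the focal length in pixels is half the picture's height over the tangent of half this angle, whatever the lens; pixels are square), "cx", "cy" (the principal point, pixels), "origin" and "orientation" of the camera in the world; the wrist camera has in their place "T_tool_cam" (4x4, takes a point from camera to tool coordinates, whose origin is the TCP and whose axes are the flange's). Camera axes: x right, y up, looking along -z (the intrinsics and any distortion apply to the point x, -y, -z); pixel columns grow to the right and rows downward; lengths in m; the calibration is good to about 2 mm. The wrist camera is an equidistant fisheye: a pixel r from the principal point sees the ray r / f radians off the axis. A picture is of the moment at which its call begins: read the wrist's pose just before it.
- robot.close_job(): hands the job in; it is judged then, once.
The state is a dict: "time": time; "joint_positions": joint angles; "qvel": joint speeds; "joint_torque": joint torques, N m; "tool_pos": TCP position; "ee_rot": TCP orientation; "wrist_force": force on the tool from outside, world axes, zero at the start; "wrist_torque": the same for the moment, N m; "width": finger opening in m; "finger_force": force on a finger pad.
Only numpy, scipy, OpenCV 4.12 (cv2) and the standard library are available. Lean on these libraries where they do the work, as an engineer would, in place of code of your own. Each camera call takes 0.05 s, during which the arm holds its last target. There are 200 camera calls.

## Working session

There is one attempt and no reset: what is moved stays moved. The work goes in short steps, Python scripts to look and compute and a tool call to move; the robot and the scene stay as the last step left them, time stands still between calls to the robot, and variables do not carry over. Pictures are saved under pics/ and viewed, at most 10 in all, crops included, and the job is handed in when it is done.

Besides the shell and the picture viewer there is one more tool, called as name(argument=value, ...) on one line, values as JSON. move_arm: Moves the arm, as the interface text tells. Its arguments: {"type":"object","properties":{"deltas":{"type":"array","items":{"type":"number"}}},"required":["deltas"]}

```bash
mkdir -p pics; cat > h.py <<'E'
import numpy as np,cv2
from bench import robot
from scipy.spatial.transform import Rotation as R
def snap(n,f):
    s=robot.snapshot(n); cv2.imwrite(f'pics/{f}.png',s['image'][:,:,::-1]); np.save(f'pics/{f}.npy',s,allow_pickle=True); return s
def rot(o):
    o=np.array(o)
    return o if o.shape==(3,3) else (R.from_euler('xyz',o).as_matrix() if o.size==3 else R.from_quat(o).as_matrix())
def cloud(s):
    H,W=s['depth'].shape; f=H/2/np.tan(np.radians(s['fov_y']/2))
    v,u=np.mgrid[:H,:W]; d=s['depth']
    p=np.stack([(u-s['cx'])/f*d,-(v-s['cy'])/f*d,-d],-1)
    return p@rot(s['orientation']).T+np.array(s['origin'])
E
python3 - <<'E'
from h import *
for n in('top','scene'):
    s=snap(n,n+'0'); print(n,s['fov_y'],s['cx'],s['cy'],s['origin'],s['orientation'],[k for k in s])
print(robot.get_obs())
E
```

```text
top 48.41932330911902 254.53024120513874 193.50359145759884 [0.37564574 0.01011015 1.03470684] [ 0.15224314 -0.00180078 -1.55662353] ['image', 'depth', 'fov_y', 'cx', 'cy', 'origin', 'orientation']
scene 45.35102411088935 259.61347385381765 193.0813778670551 [-0.33778965 -0.47314044  0.73052762] [ 0.98120364  0.01071884 -1.05851658] ['image', 'depth', 'fov_y', 'cx', 'cy', 'origin', 'orientation']
{'time': 0.1, 'joint_positions': array([ 1.08491885e+00,  8.79168381e-02,  1.37205568e+00, -1.16555411e-05,
        1.68359768e+00, -1.03097848e-01]), 'qvel': array([-0.00123015, -0.00309971, -0.00215933,  0.0006444 ,  0.00041054,
       -0.00031407]), 'joint_torque': array([ 1.68668612e-03, -3.41251087e+01, -3.03303301e+01,  7.19541823e-02,
        3.03773058e-02, -8.69397491e-05]), 'tool_pos': array([0.20520855, 0.50977024, 0.20442575]), 'ee_rot': array([-3.13962441e+00, -1.91997334e-04,  2.75881153e+00]), 'wrist_force': array([-0.65552519, -0.13472187,  0.09971361]), 'wrist_torque': array([-0.03838681,  0.02212024,  0.00041414]), 'finger_force': 0.0, 'width': 0.09392926554950287}
```

View pics/top0.png

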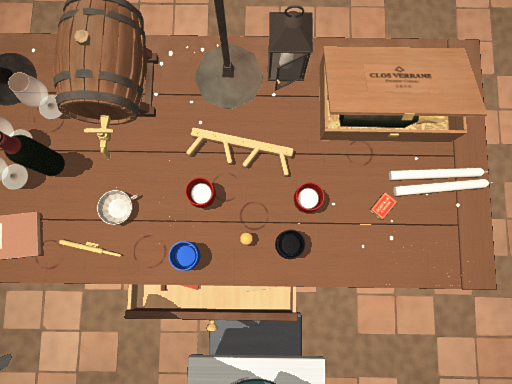

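View pics/scene0.png

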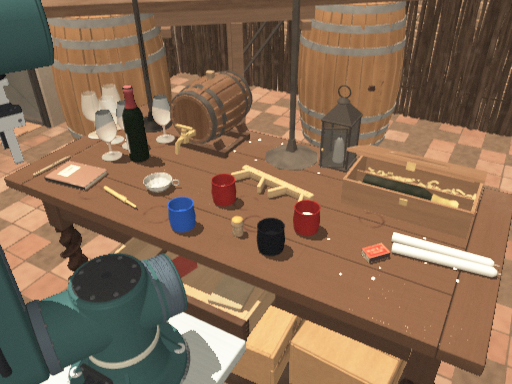

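The top view shows red glasses at (201,192) and (309,198). The look-alikes are blue at (184,256) and black at (290,244). The cork is at (246,239), and the rest runs from (193,133) to (292,153) with its bays opening downward. Only the two red ones fit the description. I'll measure positions and confirm in an enlarged crop.

```bash
python3 - <<'E'
from h import *
s=np.load('pics/top0.npy',allow_pickle=True).item()
P=cloud(s); im=s['image']
cv2.imwrite('pics/crop.png',cv2.resize(im[110:290,160:340],(600,600),interpolation=cv2.INTER_CUBIC)[:,:,::-1])
hsv=cv2.cvtColor(im,cv2.COLOR_RGB2HSV)
print('table z',P[215,225],P[225,330])
def fit(name,u,v,rad,zlo,zhi):
    w=P[v-rad:v+rad,u-rad:u+rad].reshape(-1,3); w=w[(w[:,2]>zlo)&(w[:,2]<zhi)]
    c,r=cv2.minEnclosingCircle(w[:,:2].astype(np.float32)); print(name,len(w),np.round(c,4),round(r,4),np.round(w[:,2].max(),4))
for n,u,v in(('redL',201,192),('redR',309,198),('blue',184,256),('black',290,244)): fit(n,u,v,24,.06,.08)
fit('cork',246,239,14,.035,.07)
fit('cup',117,207,26,.015,.05)
fit('matchbox',384,206,18,.010,.05)
# rest
w=P[120:180,180:300].reshape(-1,3); w=w[(w[:,2]>.019)&(w[:,2]<.034)]
print(len(w)); np.save('rest.npy',w)
g=np.zeros(3)
from scipy.optimize import minimize
# bar fit: points by farthest x for each y -> back edge, in rough frame
for it in range(1):
    y=w[:,1]; bins=np.linspace(y.min()+.01,y.max()-.01,25); pts=[]
    for a,b in zip(bins[:-1],bins[1:]):
        q=w[(y>=a)&(y<b)]
        if len(q): pts.append([ (a+b)/2,q[:,0].max()])
    pts=np.array(pts); k=np.polyfit(pts[:,0],pts[:,1],1); print('back edge x=k y+c',k,np.std(pts[:,1]-np.polyval(k,pts[:,0])))
th=np.arctan(-k[0]); ax=np.array([np.cos(th),np.sin(th)]); ay=np.array([-ax[1],ax[0]])
X=w[:,:2]@ax; Y=w[:,:2]@ay; print('yaw',th,'X',X.min(),X.max(),'Y',Y.min(),Y.max(), Y.max()-Y.min(), X.max()-X.min())
E
```

```text
table z [0.48036812 0.08148945 0.00111964] [ 0.45999486 -0.17400156 -0.00240625]
redL 151 [0.5284 0.138 ] 0.0329 0.0746
redR 140 [ 0.5202 -0.1158] 0.0327 0.074
blue 151 [0.3816 0.169 ] 0.0327 0.0746
black 139 [ 0.4112 -0.0721] 0.0325 0.0747
cork 145 [0.4233 0.0292] 0.0159 0.0534
cup 264 [0.4982 0.3335] 0.0517 0.032
matchbox 416 [ 0.5173 -0.31  ] 0.0453 0.0263
1356
back edge x=k y+c [0.20244835 0.66055235] 0.0007508857868765809
yaw -0.19974862704384716 X 0.5774479058048088 0.6488272498661002 Y 0.046746616250527104 0.2998914028693282 0.2531447866188011 0.07137934406129143
```

View pics/crop.png

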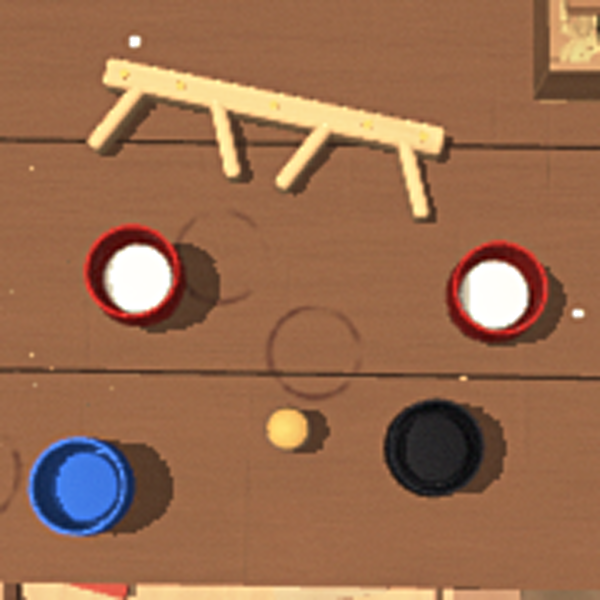

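The crop confirms the two red glasses, at crop pixels (133,274) and (498,292). The left one lines up with the left bay. The right one must first go along +Y, then +X. I'll push with a two-tip fork, 40 mm wide and tilted so the tips lead.

```bash
cat >> h.py <<'E'
TH=-0.1997
A=np.array([[np.cos(TH),-np.sin(TH)],[np.sin(TH),np.cos(TH)]])  # rest->world (offset-free frame)
def w2r(p): return np.array(p)@A
def pose(X,Y,z,mode,tilt=.26):
    ax,ay=A[:,0],A[:,1]
    fwd=np.r_[ax if mode=='X' else ay,0]; down=np.array([0,0,-1.])
    tz=np.cos(tilt)*down+np.sin(tilt)*fwd
    f2=np.cos(tilt)*fwd+np.sin(tilt)*np.array([0,0,1.])
    tx=-f2 if mode=='X' else f2
    return np.r_[A@[X,Y],z],np.stack([tx,np.cross(tz,tx),tz],1)
def delta(p,M,p0=None,M0=None):
    o=robot.get_obs(); p0=o['tool_pos'] if p0 is None else p0; M0=rot(o['ee_rot']) if M0 is None else M0
    return np.round(np.r_[R.from_matrix(M0.T@M).as_rotvec(),100*M0.T@(p-p0)],3)
E
python3 - <<'E'
from h import *
s=np.load('pics/top0.npy',allow_pickle=True).item(); P=cloud(s)
w=np.load('rest.npy')@np.eye(3); q=w2r(w[:,:2])
for a in(.58,.585,.59,.6,.63,.64):
    y=np.sort(q[abs(q[:,0]-a)<.003,1]); g=np.where(np.diff(y)>.004)[0]; print(a,[(round(b,4),round(c,4)) for b,c in zip(np.r_[y[0],y[g+1]],np.r_[y[g],y[-1]])])
box=P[100:145,310:360].reshape(-1,3);box=box[box[:,2]>.03];print('box',box.min(0),box.max(0))
print('1',delta(*pose(.43,.2433,.2,'X')),'down',delta(*pose(.43,.2433,.024,'X'),*pose(.43,.2433,.2,'X')))
E
```

```text
0.58 [(np.float64(0.0467), np.float64(0.0567)), (np.float64(0.1501), np.float64(0.1606)), (np.float64(0.1875), np.float64(0.1975)), (np.float64(0.2896), np.float64(0.2999))]
0.585 [(np.float64(0.0467), np.float64(0.0601)), (np.float64(0.1469), np.float64(0.1606)), (np.float64(0.1879), np.float64(0.1986)), (np.float64(0.2863), np.float64(0.2999))]
0.59 [(np.float64(0.0506), np.float64(0.0611)), (np.float64(0.145), np.float64(0.1593)), (np.float64(0.1894), np.float64(0.202)), (np.float64(0.2845), np.float64(0.2984))]
0.6 [(np.float64(0.055), np.float64(0.066)), (np.float64(0.1402), np.float64(0.1524)), (np.float64(0.1934), np.float64(0.2074)), (np.float64(0.2798), np.float64(0.2917))]
0.63 [(np.float64(0.0472), np.float64(0.299))]
0.64 [(np.float64(0.0469), np.float64(0.2988))]
box [ 0.37564574 -0.24173811  0.03001448] [0.76453245 0.01011015 1.03470684]
1 [-2.6000e-02 -2.6000e-01 -1.8200e-01 -3.7856e+01 -2.3199e+01  4.8100e-01] down [ 0.     0.     0.     4.525  0.    17.008]
```

move_arm(deltas=[-0.026,-0.26,-0.182,-37.86,-23.2,0.48,0.15,-0.026,-0.26,-0.182,-37.86,-23.2,0.48,0.15,-0.026,-0.26,-0.182,-37.86,-23.2,0.48,0.15,-0.026,-0.26,-0.182,-37.86,-23.2,0.48,0.15,-0.026,-0.26,-0.182,-37.86,-23.2,0.48,0.15,-0.026,-0.26,-0.182,-37.86,-23.2,0.48,0.15,-0.026,-0.26,-0.182,-37.86,-23.2,0.48,0.15,-0.026,-0.26,-0.182,-37.86,-23.2,0.48,0.15])

```text
time: 0.9
tool_pos: [0.4442, 0.1872, 0.2009]
ee_rot: [3.139, 0.261, 2.942]
wrist_force: [0.4, 1.0, 0.2]
width: 0.0402
finger_force: 0.0
```

```bash
python3 - <<'E'
from h import *
print(delta(*pose(.43,.2433,.2,'X')),delta(*pose(.43,.2433,.2,'X',)),robot.get_obs()['width'],robot.get_obs()['time'])
E
```

```text
[ 2.000e-03  1.000e-03 -0.000e+00 -3.046e+00 -2.828e+00  8.950e-01] [ 2.000e-03  1.000e-03 -0.000e+00 -3.046e+00 -2.828e+00  8.950e-01] 0.040197149111465325 0.9
```

move_arm(deltas=[0,0,0,-3,-2.8,0.9,0.15,0,0,0,-3,-2.8,0.9,0.15,0,0,0,-3,-2.8,0.9,0.15,0,0,0,-3,-2.8,0.9,0.15])

```text
time: 1.3
tool_pos: [0.4682, 0.1561, 0.1998]
ee_rot: [3.139, 0.26, 2.943]
wrist_force: [-1.0, -0.3, -0.5]
width: 0.0396
finger_force: 0.0
```

```bash
python3 - <<'E'
from h import *
print(delta(*pose(.43,.2433,.2,'X')),delta(*pose(.43,.2433,.024,'X',)))
E
```

```text
[ 0.003 -0.     0.001 -0.203 -0.259  0.031] [ 3.000e-03 -0.000e+00  1.000e-03  4.320e+00 -3.000e-01  1.704e+01]
```

move_arm(deltas=[0,0,0,4.3,-0.3,17,0.15,0,0,0,4.3,-0.3,17,0.15,0,0,0,4.3,-0.3,17,0.15,0,0,0,4.3,-0.3,17,0.15,0,0,0,4.3,-0.3,17,0.15,0,0,0,4.3,-0.3,17,0.15,0,0,0,4.3,-0.3,17,0.15])

```text
time: 2.0
tool_pos: [0.4724, 0.1537, 0.0277]
ee_rot: [3.137, 0.265, 2.942]
wrist_force: [-0.3, 0.0, 0.1]
width: 0.0401
finger_force: 0.0
```

```bash
python3 - <<'E'
from h import *
o=robot.get_obs();print(w2r(o['tool_pos'][:2]),o['tool_pos'],o['qvel'].round(3))
print(delta(*pose(.43,.2433,.024,'X')),delta(*pose(.48,.2433,.024,'X')),delta(*pose(.53,.2433,.024,'X')))
E
```

```text
[0.43255786 0.24437093] [0.47243842 0.15370554 0.02769811] [-0.012 -0.01  -0.008  0.    -0.001 -0.   ]
[ 0.005  0.005  0.001  0.344 -0.108  0.289] [ 5.000e-03  5.000e-03  1.000e-03 -4.481e+00 -1.170e-01  1.601e+00] [ 5.000e-03  5.000e-03  1.000e-03 -9.306e+00 -1.270e-01  2.912e+00]
```

move_arm(deltas=[0,0,0,-0.48,-0.1,0.45,0.15,0,0,0,-1.06,-0.1,0.61,0.15,0,0,0,-1.64,-0.1,0.76,0.15,0,0,0,-2.22,-0.1,0.92,0.15,0,0,0,-2.8,-0.1,1.07,0.15,0,0,0,-3.38,-0.1,1.23,0.15,0,0,0,-3.96,-0.1,1.38,0.15,0,0,0,-4.5,-0.1,1.54,0.15])

```text
time: 2.8
tool_pos: [0.5174, 0.1418, 0.0214]
ee_rot: [3.139, 0.261, 2.941]
wrist_force: [-0.9, 0.2, 1.4]
width: 0.04
finger_force: 0.6
```

```bash
cat >> h.py <<'E'
def red(f,n='top'):
    s=snap(n,f);P=cloud(s);h=cv2.cvtColor(s['image'],cv2.COLOR_RGB2HSV)
    m=((h[...,0]<8)|(h[...,0]>172))&(h[...,1]>150)&(P[...,2]>.055)&(P[...,2]<.085)&(P[...,0]<.7)
    k,l,st,c=cv2.connectedComponentsWithStats(m.astype(np.uint8))
    for i in range(1,k):
        if st[i,4]>25:
            q=P[l==i]; c,r=cv2.minEnclosingCircle(q[:,:2].astype(np.float32)); print('red',np.round(w2r(c),4),round(r,4),st[i,4])
    o=robot.get_obs(); print('tcp',w2r(o['tool_pos'][:2]).round(4),o['tool_pos'][2].round(4),o['wrist_force'].round(1),o['time'])
E
python3 - <<'E'
from h import *
red('a1');red('a1s','scene')
print(delta(*pose(.559,.2433,.024,'X')))
E
```

```text
red [0.5135 0.2429] 0.0328 137
red [ 0.533  -0.0094] 0.0326 159
tcp [0.4798 0.2417] 0.0216 [-0.2  0.3  0.9] 2.85
red [0.5166 0.2215] 0.0255 51
red [ 0.5307 -0.01  ] 0.0352 282
tcp [0.4794 0.2416] 0.0216 [ 0.8 -0.9  0.7] 2.9
[ 2.000e-03  2.000e-03 -1.000e-03 -7.746e+00  1.670e-01  1.828e+00]
```

View pics/a1s.png

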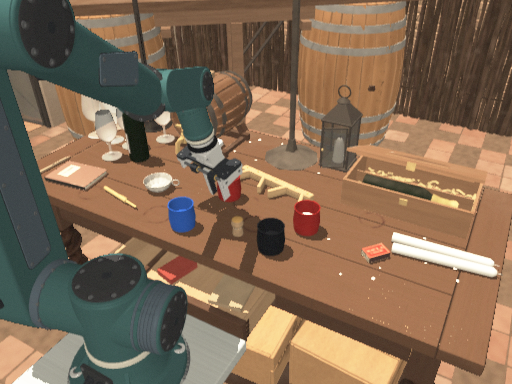

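The picture shows the fork behind the left red glass at (228,190), which is upright and moving straight toward the left bay. I'll continue.

move_arm(deltas=[0,0,0,-0.56,0.05,0.1,0.15,0,0,0,-1.12,0.1,0.15,0.15,0,0,0,-1.68,0.17,0.25,0.15,0,0,0,-2.24,0.17,0.4,0.15,0,0,0,-2.8,0.17,0.55,0.15,0,0,0,-3.36,0.17,0.7,0.15,0,0,0,-3.92,0.17,0.85,0.15,0,0,0,-4.5,0.17,1.0,0.15])

```text
time: 3.7
tool_pos: [0.5629, 0.1343, 0.0234]
ee_rot: [3.139, 0.261, 2.941]
wrist_force: [-0.7, -0.9, -0.4]
width: 0.0402
finger_force: 0.4
```

```bash
python3 - <<'E'
from h import *
red('a2')
print(delta(*pose(.559,.2433,.024,'X')))
E
```

```text
red [0.5611 0.2448] 0.0326 119
red [ 0.5332 -0.0092] 0.0328 160
tcp [0.5261 0.2433] 0.0237 [ 0.2 -0.2 -1.2] 3.75
[ 2.00e-03  2.00e-03 -1.00e-03 -3.19e+00 -3.00e-03  8.25e-01]
```

move_arm(deltas=[0,0,0,-0.34,0,0.09,0.15,0,0,0,-0.68,0,0.18,0.15,0,0,0,-1.02,0,0.27,0.15,0,0,0,-1.36,0,0.36,0.15,0,0,0,-1.7,0,0.45,0.15,0,0,0,-2.04,0,0.54,0.15,0,0,0,-2.38,0,0.63,0.15,0,0,0,-2.72,0,0.72,0.15])

```text
time: 4.55
tool_pos: [0.5903, 0.1288, 0.0235]
ee_rot: [3.139, 0.261, 2.942]
wrist_force: [0.7, 0.0, 0.4]
width: 0.0399
finger_force: 0.4
```

```bash
python3 - <<'E'
from h import *
red('a3')
E
```

```text
red [0.5881 0.2445] 0.0319 96
red [ 0.5328 -0.0106] 0.0331 160
tcp [0.5536 0.2434] 0.0237 [ 0.2 -0.9 -0.6] 4.6
```

move_arm(deltas=[0,0,0,-0.1,0,0.03,0.15,0,0,0,-0.2,0,0.05,0.15,0,0,0,-0.3,0,0.08,0.15,0,0,0,-0.3,0,0.08,0.15])

```text
time: 5.0
tool_pos: [0.5932, 0.1283, 0.0236]
ee_rot: [3.139, 0.261, 2.942]
wrist_force: [-1.3, 0.5, -0.1]
width: 0.0399
finger_force: 0.3
```

move_arm(deltas=[0,0,0,-0.1,0,0.03,0.15,0,0,0,-0.1,0,0.03,0.15])

```text
time: 5.2
tool_pos: [0.5942, 0.1281, 0.0236]
ee_rot: [3.139, 0.261, 2.942]
wrist_force: [-1.1, 0.4, -0.2]
width: 0.04
finger_force: 0.4
```

move_arm(deltas=[0,0,0,-0.1,0,0.03,0.15,0,0,0,-0.1,0,0.03,0.15])

```text
time: 5.4
tool_pos: [0.5952, 0.1278, 0.0235]
ee_rot: [3.139, 0.261, 2.941]
wrist_force: [-0.6, 0.1, 0.2]
width: 0.0404
finger_force: 0.4
```

```bash
python3 - <<'E'
from h import *
red('a4')
E
```

```text
red [0.5954 0.2437] 0.0322 99
red [ 0.5327 -0.0099] 0.0327 160
tcp [0.558  0.2434] 0.0236 [-0.5 -0.3  0.1] 5.45
```

move_arm(deltas=[0,0,0,-0.1,0,0.03,0.15,0,0,0,-0.1,0,0.03,0.15])

```text
time: 5.65
tool_pos: [0.5959, 0.1277, 0.0234]
ee_rot: [3.139, 0.26, 2.941]
wrist_force: [-2.5, 0.4, 1.3]
width: 0.04
finger_force: 0.9
```

move_arm(deltas=[0,0,0,-0.1,0,0.03,0.15,0,0,0,-0.1,0,0.03,0.15])

```text
time: 5.85
tool_pos: [0.5963, 0.1276, 0.0231]
ee_rot: [3.14, 0.259, 2.941]
wrist_force: [-4.1, 1.1, 0.9]
width: 0.0401
finger_force: 2.4
```

```bash
python3 - <<'E'
from h import *
red('a5')
E
```

```text
red [0.5946 0.2441] 0.032 92
red [ 0.5329 -0.0097] 0.033 161
tcp [0.5592 0.2434] 0.0231 [-4.4  0.1  2.7] 5.9
```

Forces rose to 4 N with TCP at the predicted point, so the left glass is against the bar. I'll back off and move to the right glass.

move_arm(deltas=[0,0,0,0.6,0,-0.16,0.15,0,0,0,2,0,-0.5,0.15,0,0,0,5,0,-1.3,0.15,0,0,0,7,0,-2,0.15,0,0,0,6,0,-7,0.15,0,0,0,5,0,-12,0.15,0,0,0,3,0,-18,0.15,0,0,0,3,0,-18,0.15])

```text
time: 6.7
tool_pos: [0.5269, 0.1425, 0.1981]
ee_rot: [3.134, 0.275, 2.94]
wrist_force: [0.7, -0.5, -0.7]
width: 0.0399
finger_force: 0.0
```

```bash
python3 - <<'E'
from h import *
red('a6')
s=np.load('pics/top0.npy',allow_pickle=True).item();P=cloud(s)
for uv in[(330,125),(345,135),(322,136),(400,125)]: print(uv,P[uv[1],uv[0]].round(3))
print(delta(*pose(.530,-.08,.2,'Y')),delta(*pose(.530,-.08,.024,'Y'),*pose(.530,-.08,.2,'Y')))
E
```

```text
red [0.5932 0.2446] 0.0326 169
red [ 0.5325 -0.0102] 0.0326 159
tcp [0.4885 0.2443] 0.1986 [1.3 0.6 2. ] 6.75
(330, 125) [ 0.704 -0.173  0.023]
(345, 135) [ 0.671 -0.203  0.049]
(322, 136) [ 0.672 -0.151  0.035]
(400, 125) [ 0.696 -0.333  0.056]
[ 1.900e-02  4.140e-01  1.586e+00 -4.091e+00 -3.243e+01  7.500e-01] [ 0.     0.     0.    -4.525  0.    17.008]
```

move_arm(deltas=[0.019,0.414,1.586,-4.1,-32.4,0.75,0.15,0.019,0.414,1.586,-4.1,-32.4,0.75,0.15,0.019,0.414,1.586,-4.1,-32.4,0.75,0.15,0.019,0.414,1.586,-4.1,-32.4,0.75,0.15,0.019,0.414,1.586,-4.1,-32.4,0.75,0.15,0.019,0.414,1.586,-4.1,-32.4,0.75,0.15,0.019,0.414,1.586,-4.1,-32.4,0.75,0.15,0.019,0.414,1.586,-4.1,-32.4,0.75,0.15])

```text
time: 7.55
tool_pos: [0.4989, -0.188, 0.1904]
ee_rot: [3.072, -0.13, 1.784]
wrist_force: [-0.4, 0.6, -0.3]
width: 0.0398
finger_force: 0.0
```

```bash
python3 - <<'E'
from h import *
print(delta(*pose(.530,-.08,.2,'Y')))
E
```

```text
[-0.011  0.114  0.41   0.456  0.611 -0.873]
```

move_arm(deltas=[-0.011,0.114,0.41,0.46,0.61,-0.87,0.15,-0.011,0.114,0.41,0.46,0.61,-0.87,0.15,-0.011,0.114,0.41,0.46,0.61,-0.87,0.15,-0.011,0.114,0.41,0.46,0.61,-0.87,0.15,-0.011,0.114,0.41,0.46,0.61,-0.87,0.15,-0.011,0.114,0.41,0.46,0.61,-0.87,0.15])

```text
time: 8.15
tool_pos: [0.5042, -0.179, 0.2015]
ee_rot: [3.139, -0.26, 1.385]
wrist_force: [0.0, -0.2, 0.9]
width: 0.0399
finger_force: 0.0
```

```bash
python3 - <<'E'
from h import *
print(delta(*pose(.530,-.08,.2,'Y')),delta(*pose(.530,-.08,.024,'Y')))
E
```

```text
[-0.001 -0.     0.014 -0.478  0.026  0.025] [-1.0000e-03 -0.0000e+00  1.4000e-02 -5.0040e+00 -2.3000e-02  1.7033e+01]
```

move_arm(deltas=[0,0,0.014,-5,0,17,0.15,0,0,0.014,-5,0,17,0.15,0,0,0.014,-5,0,17,0.15,0,0,0.014,-5,0,17,0.15,0,0,0.014,-5,0,17,0.15,0,0,0.014,-5,0,17,0.15,0,0,0.014,-5,0,17,0.15,0,0,0.014,-5,0,17,0.15])

```text
time: 8.95
tool_pos: [0.5055, -0.1848, 0.0274]
ee_rot: [3.138, -0.259, 1.371]
wrist_force: [-0.4, 0.3, -0.3]
width: 0.04
finger_force: 0.0
```

```bash
python3 - <<'E'
from h import *
red('b0')
print(delta(*pose(.530,-.04,.024,'Y')))
E
```

```text
red [0.5932 0.2447] 0.0327 169
red [ 0.5329 -0.0097] 0.0327 159
tcp [ 0.5319 -0.0808] 0.0271 [0.6 0.4 0.4] 9.0
[ 4.000e-03  1.000e-03 -1.000e-03  3.865e+00 -1.940e-01  1.344e+00]
```

move_arm(deltas=[0,0,0,0.7,-0.2,0.5,0.15,0,0,0,1.4,-0.2,0.68,0.15,0,0,0,2.1,-0.2,0.86,0.15,0,0,0,2.7,-0.2,1.03,0.15,0,0,0,3.2,-0.2,1.17,0.15,0,0,0,3.8,-0.2,1.33,0.15,0,0,0,4.4,-0.2,1.5,0.15,0,0,0,5.0,-0.2,1.65,0.15])

```text
time: 9.8
tool_pos: [0.5124, -0.1315, 0.0217]
ee_rot: [-3.14, -0.26, 1.369]
wrist_force: [-0.2, -0.5, 0.0]
width: 0.0403
finger_force: 0.4
```

```bash
python3 - <<'E'
from h import *
red('b1')
print(delta(*pose(.530,.069,.024,'Y')))
E
```

```text
red [0.5933 0.2443] 0.0327 169
red [0.5296 0.0079] 0.0326 161
tcp [ 0.5282 -0.0262] 0.0217 [1.4 0.5 0.7] 9.85
[-1.000e-03 -2.000e-03 -1.000e-03  9.258e+00  1.680e-01  2.240e+00]
```

move_arm(deltas=[0,0,0,0.58,0.05,0.1,0.15,0,0,0,1.16,0.1,0.15,0.15,0,0,0,1.74,0.1,0.25,0.15,0,0,0,2.32,0.1,0.4,0.15,0,0,0,2.9,0.1,0.55,0.15,0,0,0,3.48,0.1,0.71,0.15,0,0,0,4.06,0.1,0.86,0.15,0,0,0,4.64,0.1,1.02,0.15])

```text
time: 10.65
tool_pos: [0.5229, -0.0851, 0.0237]
ee_rot: [-3.14, -0.261, 1.369]
wrist_force: [-0.4, 1.0, 0.4]
width: 0.0398
finger_force: 0.3
```

move_arm(deltas=[0,0,0,0.56,0,0.15,0.15,0,0,0,1.12,0,0.3,0.15,0,0,0,1.68,0,0.45,0.15,0,0,0,2.24,0,0.6,0.15,0,0,0,2.8,0,0.75,0.15,0,0,0,3.36,0,0.9,0.15,0,0,0,3.8,0,1.01,0.15,0,0,0,3.8,0,1.01,0.15])

```text
time: 11.45
tool_pos: [0.5308, -0.0464, 0.0238]
ee_rot: [-3.14, -0.261, 1.37]
wrist_force: [-0.5, -0.2, -0.3]
width: 0.0401
finger_force: 0.0
```

```bash
python3 - <<'E'
from h import *
red('b2')
print(delta(*pose(.530,.069,.024,'Y')))
E
```

```text
red [0.5934 0.2447] 0.0325 168
red [0.5299 0.0956] 0.0325 152
tcp [0.5295 0.0596] 0.0239 [ 0.6 -0.4  0.7] 11.5
[-0.001 -0.001 -0.002  0.914  0.047  0.229]
```

move_arm(deltas=[0,0,0,0.3,0,0.08,0.15,0,0,0,0.6,0,0.16,0.15,0,0,0,0.9,0,0.24,0.15,0,0,0,0.9,0,0.24,0.15])

```text
time: 11.9
tool_pos: [0.5327, -0.0375, 0.0239]
ee_rot: [-3.141, -0.261, 1.369]
wrist_force: [0.6, -0.1, -0.9]
width: 0.04
finger_force: 0.1
```

move_arm(deltas=[0,0,0,-0.5,0,-0.13,0.15,0,0,0,-2,0,-0.5,0.15,0,0,0,-5,0,-1.3,0.15,0,0,0,-6,0,-5,0.15,0,0,0,-5,0,-10,0.15,0,0,0,-4,0,-15,0.15,0,0,0,-3,0,-18,0.15,0,0,0,-3,0,-18,0.15])

```text
time: 12.7
tool_pos: [0.5203, -0.1144, 0.1969]
ee_rot: [3.13, -0.257, 1.371]
wrist_force: [1.2, -0.5, 0.5]
width: 0.0399
finger_force: 0.0
```

```bash
python3 - <<'E'
from h import *
red('b3')
print(delta(*pose(.472,.1033,.2,'X')))
E
```

```text
red [0.593  0.2447] 0.0324 167
red [0.5307 0.1047] 0.0327 154
tcp [ 0.5312 -0.0086] 0.1933 [-0.2 -0.2 -1.2] 12.75
[ 3.000e-03 -4.010e-01 -1.588e+00  1.098e+01 -5.949e+00  2.176e+00]
```

move_arm(deltas=[0.003,-0.401,-1.588,11,-5.95,2.2,0.15,0.003,-0.401,-1.588,11,-5.95,2.2,0.15,0.003,-0.401,-1.588,11,-5.95,2.2,0.15,0.003,-0.401,-1.588,11,-5.95,2.2,0.15,0.003,-0.401,-1.588,11,-5.95,2.2,0.15,0.003,-0.401,-1.588,11,-5.95,2.2,0.15,0.003,-0.401,-1.588,11,-5.95,2.2,0.15,0.003,-0.401,-1.588,11,-5.95,2.2,0.15])

```text
time: 13.55
tool_pos: [0.4808, 0.0094, 0.1945]
ee_rot: [3.06, 0.124, 2.522]
wrist_force: [0.1, 0.7, -0.5]
width: 0.0399
finger_force: 0.0
```

```bash
python3 - <<'E'
from h import *
print(delta(*pose(.472,.1033,.2,'X')))
E
```

```text
[ 0.    -0.117 -0.418 -0.356  0.035 -0.504]
```

move_arm(deltas=[0,-0.117,-0.418,-0.36,0.04,-0.5,0.15,0,-0.117,-0.418,-0.36,0.04,-0.5,0.15,0,-0.117,-0.418,-0.36,0.04,-0.5,0.15,0,-0.117,-0.418,-0.36,0.04,-0.5,0.15,0,-0.117,-0.418,-0.36,0.04,-0.5,0.15,0,-0.117,-0.418,-0.36,0.04,-0.5,0.15])

```text
time: 14.15
tool_pos: [0.484, 0.0077, 0.2017]
ee_rot: [3.139, 0.261, 2.933]
wrist_force: [0.5, 0.8, -0.3]
width: 0.0399
finger_force: 0.0
```

```bash
python3 - <<'E'
from h import *
print(delta(*pose(.472,.1033,.024,'X')))
E
```

```text
[ 1.0000e-03  1.0000e-03 -8.0000e-03  4.6660e+00 -7.7000e-02  1.7144e+01]
```

move_arm(deltas=[0,0,-0.008,4.7,-0.08,17.1,0.15,0,0,-0.008,4.7,-0.08,17.1,0.15,0,0,-0.008,4.7,-0.08,17.1,0.15,0,0,-0.008,4.7,-0.08,17.1,0.15,0,0,-0.008,4.7,-0.08,17.1,0.15,0,0,-0.008,4.7,-0.08,17.1,0.15,0,0,-0.008,4.7,-0.08,17.1,0.15])

```text
time: 14.85
tool_pos: [0.4855, 0.0077, 0.028]
ee_rot: [3.14, 0.267, 2.943]
wrist_force: [0.5, 0.4, 0.7]
width: 0.0401
finger_force: 0.0
```

```bash
python3 - <<'E'
from h import *
red('c0')
print(delta(*pose(.559,.1033,.024,'X')))
E
```

```text
red [0.5933 0.2445] 0.0328 176
red [0.5304 0.1046] 0.0324 155
tcp [0.4744 0.1038] 0.0282 [0.2 0.2 0.4] 14.9
[ 2.000e-03  8.000e-03  1.000e-03 -8.047e+00 -7.000e-02  2.648e+00]
```

move_arm(deltas=[0,0,0,-0.55,-0.05,0.5,0.15,0,0,0,-1.1,-0.05,0.65,0.15,0,0,0,-1.65,-0.05,0.8,0.15,0,0,0,-2.2,-0.05,0.95,0.15,0,0,0,-2.75,-0.05,1.1,0.15,0,0,0,-3.3,-0.05,1.25,0.15,0,0,0,-3.85,-0.05,1.4,0.15,0,0,0,-4.4,-0.05,1.55,0.15])

```text
time: 15.7
tool_pos: [0.529, -0.0018, 0.0215]
ee_rot: [3.141, 0.262, 2.944]
wrist_force: [-0.8, 0.2, 0.1]
width: 0.0402
finger_force: 0.6
```

```bash
python3 - <<'E'
from h import *
red('c1')
print(delta(*pose(.559,.1033,.024,'X')))
E
```

```text
red [0.5928 0.2444] 0.0327 172
red [0.5533 0.1045] 0.0324 118
tcp [0.5199 0.1032] 0.0219 [ 0.   0.2 -0.5] 15.75
[ 1.000e-03  4.000e-03  2.000e-03 -3.835e+00  3.000e-03  8.140e-01]
```

move_arm(deltas=[0,0,0,-0.42,0,0.05,0.15,0,0,0,-0.84,0,0.1,0.15,0,0,0,-1.26,0,0.15,0.15,0,0,0,-1.68,0,0.25,0.15,0,0,0,-2.1,0,0.36,0.15,0,0,0,-2.52,0,0.47,0.15,0,0,0,-2.94,0,0.58,0.15,0,0,0,-3.3,0,0.68,0.15])

```text
time: 16.55
tool_pos: [0.562, -0.0084, 0.0237]
ee_rot: [3.141, 0.263, 2.944]
wrist_force: [-0.7, 0.2, 0.2]
width: 0.0399
finger_force: 0.3
```

move_arm(deltas=[0,0,0,-0.1,0,0.03,0.15,0,0,0,-0.2,0,0.05,0.15,0,0,0,-0.2,0,0.05,0.15])

```text
time: 16.85
tool_pos: [0.5637, -0.0087, 0.0237]
ee_rot: [3.141, 0.263, 2.944]
wrist_force: [-1.0, 0.0, -0.7]
width: 0.0401
finger_force: 0.3
```

```bash
python3 - <<'E'
from h import *
red('c2')
print(delta(*pose(.559,.1033,.024,'X')))
E
```

```text
red [0.5929 0.2448] 0.0325 167
red [0.5895 0.1047] 0.0324 119
tcp [0.5541 0.1033] 0.0237 [ 0.6  0.4 -0.2] 16.9
[ 0.001  0.003  0.002 -0.482 -0.003  0.094]
```

move_arm(deltas=[0,0,0,-0.1,0,0.03,0.15,0,0,0,-0.2,0,0.05,0.15,0,0,0,-0.3,0,0.08,0.15,0,0,0,-0.3,0,0.08,0.15])

```text
time: 17.3
tool_pos: [0.5669, -0.0093, 0.0238]
ee_rot: [3.141, 0.263, 2.944]
wrist_force: [-1.0, 0.3, 0.6]
width: 0.0399
finger_force: 0.3
```

move_arm(deltas=[0,0,0,-0.1,0,0.03,0.15,0,0,0,-0.1,0,0.03,0.15])

```text
time: 17.5
tool_pos: [0.5679, -0.0095, 0.0237]
ee_rot: [3.141, 0.263, 2.944]
wrist_force: [-0.3, -0.2, -0.3]
width: 0.0401
finger_force: 0.3
```

move_arm(deltas=[0,0,0,-0.1,0,0.03,0.15,0,0,0,-0.1,0,0.03,0.15])

```text
time: 17.7
tool_pos: [0.5684, -0.0096, 0.0234]
ee_rot: [3.141, 0.262, 2.944]
wrist_force: [-1.2, 0.7, -0.1]
width: 0.0398
finger_force: 0.6
```

```bash
python3 - <<'E'
from h import *
red('c3')
E
```

```text
red [0.5927 0.245 ] 0.0327 173
red [0.5945 0.1041] 0.0322 115
tcp [0.5591 0.1033] 0.0234 [-1.   0.5  0.5] 17.75
```

One more small step to confirm bar contact.

move_arm(deltas=[0,0,0,-0.1,0,0.03,0.15,0,0,0,-0.1,0,0.03,0.15])

```text
time: 17.95
tool_pos: [0.5688, -0.0097, 0.023]
ee_rot: [3.141, 0.26, 2.944]
wrist_force: [-3.7, 1.0, -0.1]
width: 0.0398
finger_force: 1.7
```

move_arm(deltas=[0,0,0,-0.05,0,0.01,0.15,0,0,0,-0.05,0,0.01,0.15])

```text
time: 18.15
tool_pos: [0.5689, -0.0097, 0.0228]
ee_rot: [3.141, 0.259, 2.944]
wrist_force: [-5.4, 1.8, 0.3]
width: 0.0402
finger_force: 2.4
```

move_arm(deltas=[0,0,0,0.6,0,-0.16,0.15,0,0,0,2,0,-0.5,0.15,0,0,0,4,0,-1,0.15,0,0,0,5.5,0,-1.5,0.15,0,0,0,4,0,-7,0.15,0,0,0,3,0,-12,0.15,0,0,0,2,0,-18,0.15,0,0,0,2,0,-18,0.15])

```text
time: 18.95
tool_pos: [0.5089, 0.0024, 0.2008]
ee_rot: [3.14, 0.278, 2.944]
wrist_force: [0.7, 0.3, 0.2]
width: 0.0401
finger_force: 0.0
```

move_arm(deltas=[0,0,0,10,0,-5,0.15,0,0,0,10,0,-5,0.15,0,0,0,10,0,-5,0.15,0,0,0,10,0,-5,0.15,0,0,0,10,0,-5,0.15])

```text
time: 19.45
tool_pos: [0.3991, 0.0241, 0.215]
ee_rot: [3.141, 0.265, 2.944]
wrist_force: [0.5, -0.0, -0.5]
width: 0.0402
finger_force: 0.0
```

```bash
python3 - <<'E'
from h import *
red('d0'); s=snap('scene','d0s')
t=cv2.imread('pics/d0.png')[100:300,90:410]
cv2.imwrite('pics/d0c.png',cv2.resize(np.vstack([cv2.resize(t,(640,400)),]),(800,500)))
cv2.imwrite('pics/d0sc.png',cv2.resize(cv2.imread('pics/d0s.png')[130:280,120:420],(800,400)))
E
```

```text
red [0.5934 0.2448] 0.0326 170
red [0.5936 0.1048] 0.0325 159
tcp [0.3863 0.1027] 0.2144 [ 0.4 -0.6 -0.3] 19.5
```

View pics/d0c.png

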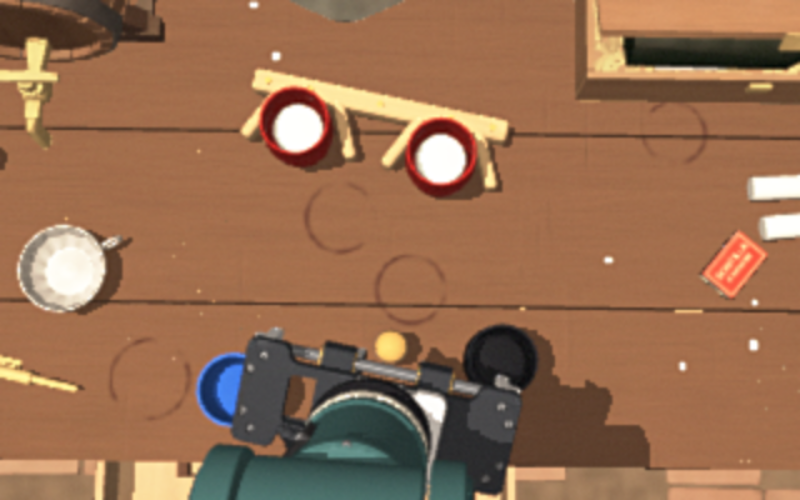

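View pics/d0sc.png

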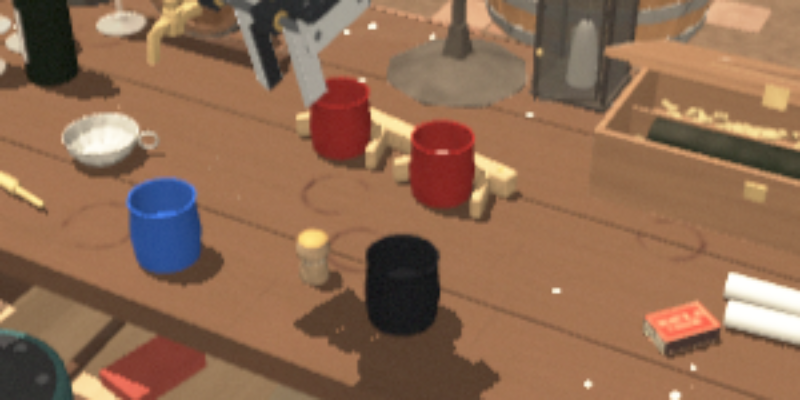

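Both red glasses stand upright in their bays against the bar, at (297,127) and (441,158) in the top crop. Cork, matchbox, cup and the look-alikes have not moved, and the arm is clear.

```bash
python3 -c "
from bench import robot
print(robot.close_job())"
```

```text
the job is handed in; nothing more can be done
None
```

Both red candle glasses were pushed into the rest, one in each bay, upright and against the back bar. The cork, matchbox, tasting cup and look-alike glasses were left where they were, and the job is handed in at about 20 s of the 72 s allowed.

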